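# Pump up the plant sprayer

## Task

The plant sprayer on the counter has lost its pressure: pump it up by pressing its knob fully down and letting it spring fully back up, stroke after stroke, until the pressure pin beside the pump pops fully out. Then let go and leave the sprayer standing where it is; nothing is to be picked up or moved about, and the soap dispenser, the glass and the potted plant are left alone.

Things in the scene. Friction and masses are not known exactly. Their poses are not given: they have to be found in the camera images.
- sprayer: Hand pressure sprayer, loose, about 1.4 kg: white round tank 112 mm across, 160 mm high, black collar and head, grey pump knob on top, on the tank's axis. Origin: centre of its underside; z up. To its -x a spout with brass nozzle (to 100 mm from the axis, 203 mm high), to its +x a black grip bar (to 95 mm, 100 to 213 mm high; not needed), to its -y the pressure pin.
- knob_top (a point): Centre of the top of the pump knob: a grey, nearly flat mushroom knob 48 mm across and 24 mm high on a 12 mm steel rod. Its top is 297 mm above the counter when up and 257 mm when fully down; the point moves with it.
- pump (a joint): How far the knob is pressed down, m: 0 = up (its spring returns it), 0.040 = down on its stop. 4 N starts it, about 10 N holds it at the stop. A stroke at least 33 mm down, then back to within 7 mm of the top, adds one stroke of air; shorter ones may add nothing. Four to eight full strokes are needed, unknown beforehand.
- pressure_pin (a joint): How far the pressure pin stands out, m: 0 = flush with its boss, where it stays with no sign of progress while the pressure is too low; 0.015 = popped fully out, which happens at once, during a down stroke. Once out it stays out, and more strokes do no harm.
- pin_tip (a point): Top of the pressure pin: a round white plastic pin 9 mm across that rises vertically out of a black boss 22 mm across on the sprayer's head. It is 46 mm from the tank's axis towards the sprayer's -y and 218 mm above the counter when in, 233 mm when out.
- soap: White soap dispenser with a steel pump head, 68 mm across, 174 mm high with the head up, loose; origin at the centre of its underside. To be left alone.
- soap_head (a joint): How far the soap dispenser's pump head is pressed down, m: 0 = up. To be left at 0.
- tumbler: Drinking glass 72 mm across and 105 mm high, loose; origin at the centre of its underside. To be left alone.
- plant: Potted plant: terracotta pot 96 mm across and 85 mm high with green leaves up to about 185 mm high, loose; origin at the centre of its underside. To be left alone.

How it is judged:
On the way, in this order (a step that is already met when the one before it is completed fails the run):
1. the pump knob is pressed fully down while the pressure pin is still in (value of joint pump above 0.031 m and value of joint pressure_pin below 0.004 m), for 0.05 s.
2. the knob is let back up, the pin still in (value of joint pump below 0.009 m and value of joint pressure_pin below 0.004 m), for 0.05 s.
3. after more strokes the pressure pin pops fully out (value of joint pressure_pin above 0.012 m), for 0.2 s.
At the end, for the whole second after the job is handed in: The pressure pin stands out more than 12 of its 15 mm, the pump knob is let go and back up (within 4 mm), and the sprayer stands still and upright (within 0.06 rad) on the counter, no more than 40 mm from where it was (value of joint pressure_pin above 0.012 m and value of joint pump below 0.004 m and angle between sprayer's own z axis and vertical below 0.06 rad and height (world z) of sprayer below 0.006 m and distance of sprayer from where it was at the start of the episode below 0.04 m and linear speed of sprayer below 0.02 m/s); the robot touches nothing.
It fails at once if the sprayer is lifted or tipped (height (world z) of sprayer above 0.015 m or angle between sprayer's own z axis and vertical above 0.25 rad).
It fails at once if the soap dispenser is pressed (value of joint soap_head above 0.005 m).
It fails at once if the soap dispenser is moved or lifted (distance of soap from where it was at the start of the episode above 0.025 m).
It fails at once if the glass is moved or lifted (distance of tumbler from where it was at the start of the episode above 0.025 m).
It fails at once if the potted plant is moved or lifted (distance of plant from where it was at the start of the episode above 0.025 m).
It also fails if it takes over 54 s, if anything falls off the work surface, if the arm or the gripper's body presses on something with over 40 N, if the wrist force passes 120 N, or if a joint passes its speed limit or range.

## Robot

A 6-joint arm with a two-finger parallel gripper is mounted at the origin on the work surface. World frame = base frame: x ahead of the robot, y to its left, z up, the work surface at z = 0. Lengths are in m, angles in rad, forces in N, time in s.
With the tool pointing down it reaches from about 0.3 to 0.775 m from the base axis. Payload 14.6 kg.
Tool frame: the origin (TCP) lies at the very end of the fingers, on their centre line; the grasp point (between the pads) lies 19 mm behind it; y points along the fingers, x is the direction in which the jaws open and shut, and the axes are right-handed (so a half turn about y gives the same grasp; the last joint's range is limited). The gripper opens to 85 mm and grips with 20 to 120 N. Pads are 22 mm wide; open, the fingers measure 114 mm over their backs; the gripper's body (76 mm by 85 mm) begins 54 mm behind the grasp point. The pads swing forward as they close: fully open they stand 13 mm farther back than shut.
Start: joints at [1.175, 0.3, 1.521, -0, 1.321, -0.067], TCP at [0.178, 0.521, 0.231] pointing down, gripper open.
Joint ranges: [-3.03, 3.03], [-0.79, 2.21], [0.23, 2.52], [-1.04, 4.18], [0, 3.07], [-2.55, 2.55]. Speed limits (rad/s): [2.22, 2.22, 2.57, 3.14, 3.14, 3.14].

## Interface

Orientations are given as a rotation vector (axis times angle).
In Python, from plant import r, viewer, finish_job gives the robot as it stands.
- The arm moves only by the tool play_rows, never from a script. Its argument "moves" is a list of rows, each a list of 7 numbers: the turn, a rotation vector about the world's x, y, z in rad, then the shift along the world's x, y, z in mm, then the opening in per cent of the stroke, from 0 (shut) to 100 (fully open). In form: [[rx, ry, rz, dx, dy, dz, hand], ...]. A call has 1 to 20 rows; each row is the pose to reach, as a shift and turn from the pose commanded when the call began; what a row does not reach only later rows make up. A row lasts 1/10 s, in which the tool goes at most 50 mm and 8.59 degrees, less where a joint would pass 70% of its speed; a pose out of reach is approached as far as the arm can. A call with a gripper value outside its range is refused whole. The fingers move at their own pace and stop on an object; the grip force is fixed at half the most. Time passes only in rows, so rows that repeat a pose let the fingers close. It gives the time, the measured TCP pose, the force and the opening at its end, in the units of the state.
- r.get_obs(): the state, without advancing time (a new reading comes with each control period).
- viewer.snapshot(name): name is "scene" or "top"; returns the picture (384x512x3 uint8, red, green, blue); there is no depth.
- viewer.camera_model(name): a dict with "mtx" (3x3 intrinsics, pixels), "position" and "attitude" of the camera in the world. Camera axes: x right, y down, z forward; pixel columns grow to the right and rows downward; lengths in m; the calibration is good to about 2 mm. A picture is of the moment at which its call begins. camera_model takes no time and is no camera call.
- finish_job(): hands the job in, once; it reports no verdict.
The state is a dict: "time": time; "qpos": joint angles; "joint_vel": joint speeds; "joint_torque": joint torques, N m; "eef_pos": TCP position; "orientation": TCP orientation; "contact_force": force on the tool from outside, world axes, zero at the start; "ft_torque": the same for the moment, N m; "width": finger opening in m.
Only numpy, scipy, OpenCV 4.12 (cv2) and the standard library are available. Lean on these libraries where they do the work, as an engineer would, in place of code of your own. Each camera call takes 0.05 s, during which the arm holds its last target.

## Working session

There is one attempt and no reset: what is moved stays moved. The work goes in short steps, Python scripts to look and compute and a tool call to move; the robot and the scene stay as the last step left them, time stands still between calls to the robot, and variables do not carry over. Pictures are saved under pics/ and viewed, and the job is handed in when it is done.

Besides the shell and the picture viewer there is one more tool, called after "Emit:" as name(argument=value, ...), one argument or row to a line, values as JSON. play_rows: Moves the arm, as the interface text tells. Its arguments: {"type":"object","properties":{"moves":{"type":"array","items":{"type":"array","items":{"type":"number"}}}},"required":["moves"]}

```bash
mkdir -p pics; python3 - <<'E'
from plant import r, viewer
import cv2
for n in("scene","top"):
    im=viewer.snapshot(n); cv2.imwrite(f"pics/{n}0.png",im[:,:,::-1]); 
    m=viewer.camera_model(n); print(n,m)
o=r.get_obs();print(o)
E
```

```text
scene {'mtx': array([[413.87668647,   0.        , 264.94056138],
       [  0.        , 413.87668647, 186.99964297],
       [  0.        ,   0.        ,   1.        ]]), 'position': array([ 1.2730489 , -0.14866192,  1.09683313]), 'attitude': array([-1.99608797, -1.60238275,  0.58110951])}
top {'mtx': array([[389.16997742,   0.        , 252.86603218],
       [  0.        , 389.16997742, 199.07146856],
       [  0.        ,   0.        ,   1.        ]]), 'position': array([ 0.356512  , -0.010051  ,  1.09465297]), 'attitude': array([-2.17682294,  2.02409263, -0.23424261])}
{'time': 0.1, 'qpos': array([ 1.17534927e+00,  3.00440960e-01,  1.52145944e+00, -2.34952099e-05,
        1.32071350e+00, -6.65891298e-02]), 'joint_vel': array([-0.00141435, -0.00119836, -0.00174277,  0.00080381,  0.00069   ,
       -0.00026231]), 'joint_torque': array([ 1.87149715e-03, -5.44375849e+01, -3.62374771e+01, -3.55055897e-05,
        3.02157765e-03,  2.78529251e-05]), 'eef_pos': array([0.17755865, 0.52035067, 0.23078931]), 'orientation': array([-1.34758762, -0.96299484,  0.96441319]), 'contact_force': array([-0.01391094, -0.13100244, -0.47152635]), 'ft_torque': array([ 0.02655327, -0.02441765,  0.02730206]), 'width': 0.085529031844632}
```

View pics/scene0.png

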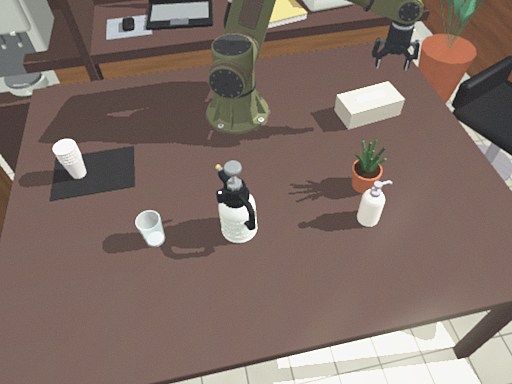

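View pics/top0.png

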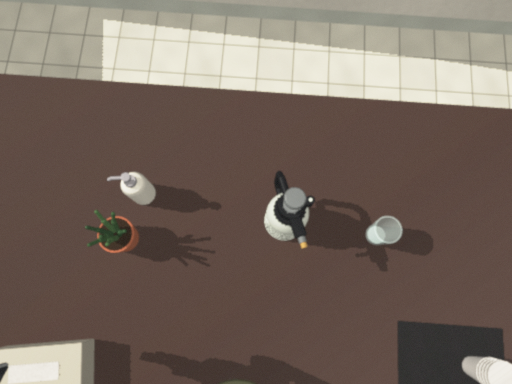

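```bash
python3 - <<'E'
import cv2
a=cv2.imread("pics/scene0.png")[150:250,190:290]; b=cv2.imread("pics/top0.png")[160:260,245:345]
cv2.imwrite("pics/c0.png",cv2.hconcat([cv2.resize(x,(400,400),interpolation=cv2.INTER_CUBIC) for x in(a,b)]))
E
```

```text
(no output)
```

View pics/c0.png

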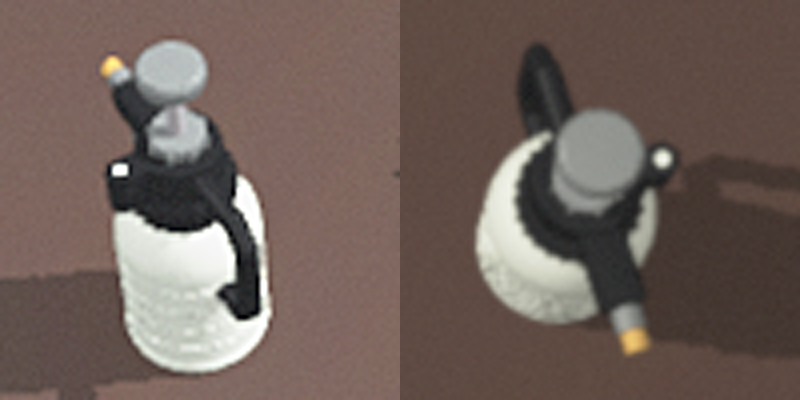

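The left crop (scene) shows the knob top at about (232.7,166) px and the white pin at (220,192.5). The right crop (top) shows the knob at (294.8,196.8), the pin at (310.5,199.5) and the nozzle at (304,245).

```bash
cat > h.py <<'E'
import numpy as np
from plant import viewer
from scipy.spatial.transform import Rotation as R
def pt(n,u,v,z):
    m=viewer.camera_model(n); d=R.from_rotvec(m["attitude"]).as_matrix()@np.linalg.solve(m["mtx"],[u,v,1]); p=m["position"]
    return p+d*(z-p[2])/d[2]
def px(n,P):
    m=viewer.camera_model(n); c=R.from_rotvec(m["attitude"]).as_matrix().T@(np.array(P)-m["position"]); c=m["mtx"]@c; return c[:2]/c[2]
E
python3 - <<'E'
from h import *
from plant import r
print(pt("top",294.8,196.8,.297),pt("scene",232.7,166,.297))
print(pt("top",310.5,199.5,.218),pt("scene",220,192.5,.218))
print(pt("top",304,245,.203))
for n,u,v,z in [("top",133,178,.17),("top",118,234,.085),("top",388,230,.105),("scene",377,186,.17)]: print(n,pt(n,u,v,z))
print(R.from_rotvec(r.get_obs()["orientation"]).as_matrix())
E
```

```text
[ 0.54956648 -0.08938644  0.297     ] [ 0.55219905 -0.08884438  0.297     ]
[ 0.56494467 -0.13377569  0.218     ] [ 0.56831924 -0.13224229  0.218     ]
[ 0.46058901 -0.12521115  0.203     ]
top [0.59857552 0.29793591 0.17      ]
top [0.46777861 0.34390299 0.085     ]
top [ 0.52613421 -0.35146137  0.105     ]
scene [0.60644395 0.31258165 0.17      ]
[[ 3.22956665e-01 -3.72399919e-04 -9.46413680e-01]
 [ 9.46413203e-01 -9.51205341e-04  3.22956876e-01]
 [-1.02050286e-03 -9.99999478e-01  4.52460960e-05]]
```

Emit:
play_rows(
  moves=[
    [0,0,0,0,0,50,0],
    [0,0,0,0,0,100,0],
    [0,0,0,0,0,150,0],
    [0,0,0,373,-610,150,0],
    [0,0,0,373,-610,150,0],
    [0,0,0,373,-610,150,0],
    [0,0,0,373,-610,150,0],
    [0,0,0,373,-610,150,0],
    [0,0,0,373,-610,150,0],
    [0,0,0,373,-610,150,0],
    [0,0,0,373,-610,150,0],
    [0,0,0,373,-610,150,0],
    [0,0,0,373,-610,150,0],
    [0,0,0,373,-610,150,0],
    [0,0,0,373,-610,150,0],
    [0,0,0,373,-610,150,0],
    [0,0,0,373,-610,150,0],
    [0,0,0,373,-610,150,0],
    [0,0,0,373,-610,150,0],
    [0,0,0,373,-610,150,0],
  ],
)

```text
time: 2.1
eef_pos: [0.5503, -0.0888, 0.3811]
orientation: [-1.346, -0.964, 0.964]
contact_force: [-0.9, 0.8, -0.1]
width: 0.0001
```

Emit:
play_rows(
  moves=[
    [0,0,0,0,0,-30,0],
    [0,0,0,0,0,-55,0],
    [0,0,0,0,0,-70,0],
    [0,0,0,0,0,-70,0],
    [0,0,0,0,0,-70,0],
  ],
)

```text
time: 2.6
eef_pos: [0.5505, -0.0885, 0.3125]
orientation: [-1.347, -0.965, 0.964]
contact_force: [-1.1, -0.6, -0.4]
width: 0.0002
```

```bash
cat > snap.py <<'E'
import sys,cv2
from plant import r,viewer
t=sys.argv[1]
a=viewer.snapshot("scene")[140:260,180:300,::-1]; b=viewer.snapshot("top")[150:270,235:355,::-1]
cv2.imwrite(f"pics/{t}.png",cv2.hconcat([cv2.resize(x,(400,400),interpolation=cv2.INTER_CUBIC) for x in(a,b)]))
o=r.get_obs();print(o["time"],o["eef_pos"],o["contact_force"])
E
python3 snap.py c1
```

```text
2.7 [ 0.55074961 -0.08896458  0.31281561] [-0.26701977  0.1765366   0.0061287 ]
```

View pics/c1.png

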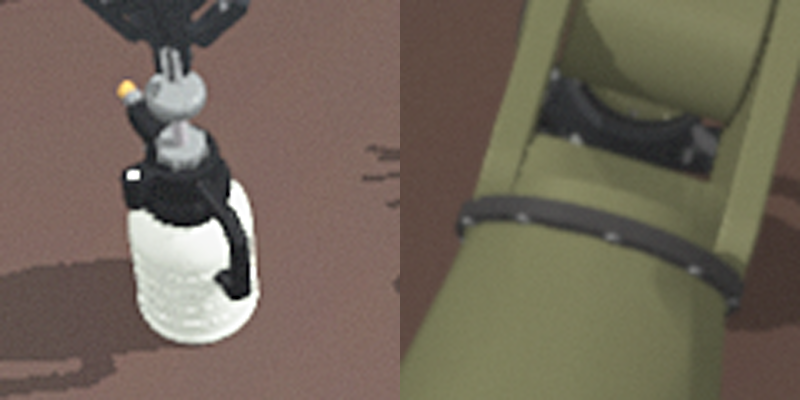

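Scene view: the shut fingers stand centred just above the knob and the pin at (133,175) is visible and in. I'll make one careful stroke.

Emit:
play_rows(
  moves=[
    [0,0,0,0,0,-12,0],
    [0,0,0,0,0,-26,0],
    [0,0,0,0,0,-40,0],
    [0,0,0,0,0,-50,0],
    [0,0,0,0,0,-52,0],
    [0,0,0,0,0,-52,0],
  ],
)

```text
time: 3.3
eef_pos: [0.551, -0.0894, 0.2598]
orientation: [-1.349, -0.965, 0.963]
contact_force: [1.5, 0.8, 8.7]
width: -0.0
```

```bash
python3 snap.py c2
```

```text
3.4 [ 0.5510502  -0.08944905  0.26008987] [1.70268943 1.23764486 7.99378017]
```

View pics/c2.png

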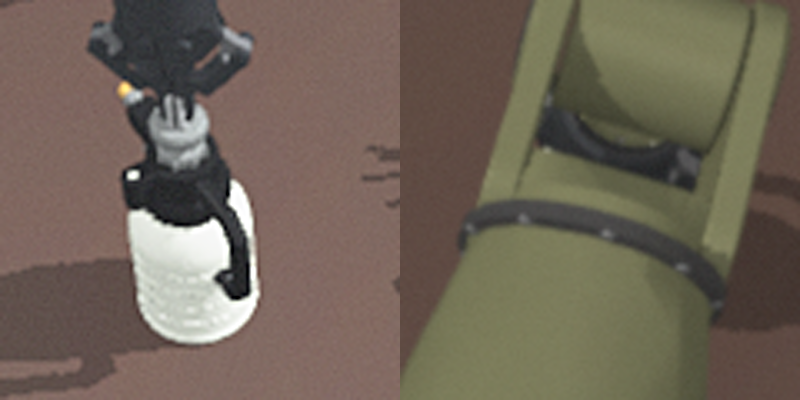

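Pump is about 37 mm down at 8 N, with the pin still in and the tank unmoved. Up now, then another stroke.

Emit:
play_rows(
  moves=[
    [0,0,0,0,0,-2,0],
    [0,0,0,0,0,14,0],
    [0,0,0,0,0,30,0],
    [0,0,0,0,0,46,0],
    [0,0,0,0,0,50,0],
    [0,0,0,0,0,50,0],
    [0,0,0,0,0,50,0],
  ],
)

```text
time: 4.1
eef_pos: [0.5504, -0.0894, 0.3081]
orientation: [-1.346, -0.963, 0.964]
contact_force: [0.4, -0.1, 0.7]
width: -0.0003
```

```bash
python3 snap.py c3
```

```text
4.2 [ 0.55040475 -0.08943514  0.30827991] [ 0.07604702 -0.75014288  0.48783331]
```

View pics/c3.png

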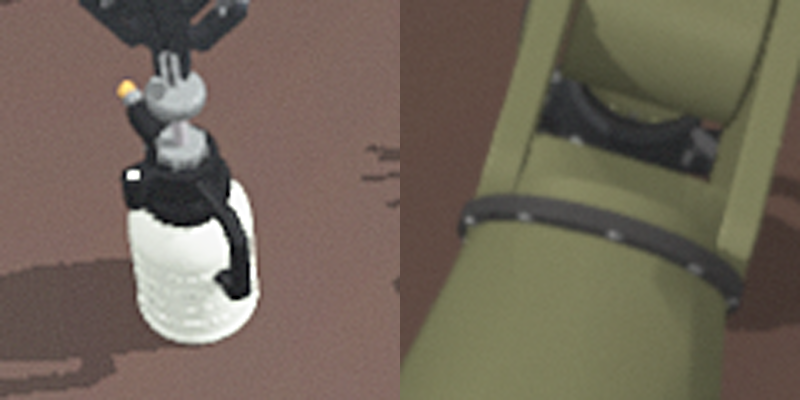

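Knob fully up again, pin still in. Two more strokes.

Emit:
play_rows(
  moves=[
    [0,0,0,0,0,-14,0],
    [0,0,0,0,0,-28,0],
    [0,0,0,0,0,-42,0],
    [0,0,0,0,0,-51,0],
    [0,0,0,0,0,-51,0],
    [0,0,0,0,0,-35,0],
    [0,0,0,0,0,-18,0],
    [0,0,0,0,0,0,0],
    [0,0,0,0,0,0,0],
    [0,0,0,0,0,0,0],
    [0,0,0,0,0,-14,0],
    [0,0,0,0,0,-28,0],
    [0,0,0,0,0,-42,0],
    [0,0,0,0,0,-51,0],
    [0,0,0,0,0,-51,0],
    [0,0,0,0,0,-51,0],
  ],
)

```text
time: 5.8
eef_pos: [0.5507, -0.0895, 0.258]
orientation: [-1.348, -0.964, 0.963]
contact_force: [2.3, -0.4, 8.9]
width: 0.0
```

```bash
python3 snap.py c4
```

```text
5.9 [ 0.55074173 -0.08952439  0.25795223] [ 1.79927583 -1.1805928   8.72260182]
```

View pics/c4.png

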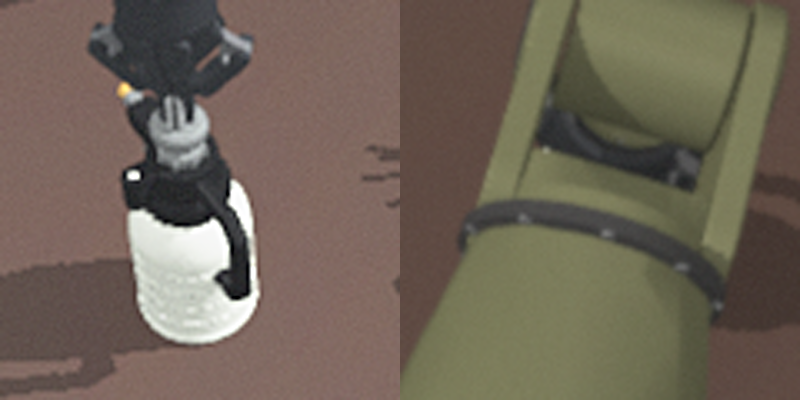

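Third press is at the bottom (39 mm), the pin at (133,175) is still in and the tank has not moved. Continuing: up, down, up, down.

Emit:
play_rows(
  moves=[
    [0,0,0,0,0,16,0],
    [0,0,0,0,0,33,0],
    [0,0,0,0,0,51,0],
    [0,0,0,0,0,51,0],
    [0,0,0,0,0,51,0],
    [0,0,0,0,0,37,0],
    [0,0,0,0,0,23,0],
    [0,0,0,0,0,9,0],
    [0,0,0,0,0,0,0],
    [0,0,0,0,0,0,0],
    [0,0,0,0,0,0,0],
  ],
)

```text
time: 7.0
eef_pos: [0.5507, -0.0895, 0.2577]
orientation: [-1.347, -0.964, 0.963]
contact_force: [1.4, -0.4, 8.9]
width: 0.0
```

```bash
python3 snap.py c5
```

```text
7.1 [ 0.55068006 -0.08951015  0.25769575] [ 1.23105729 -0.67387882  7.85879678]
```

View pics/c5.png

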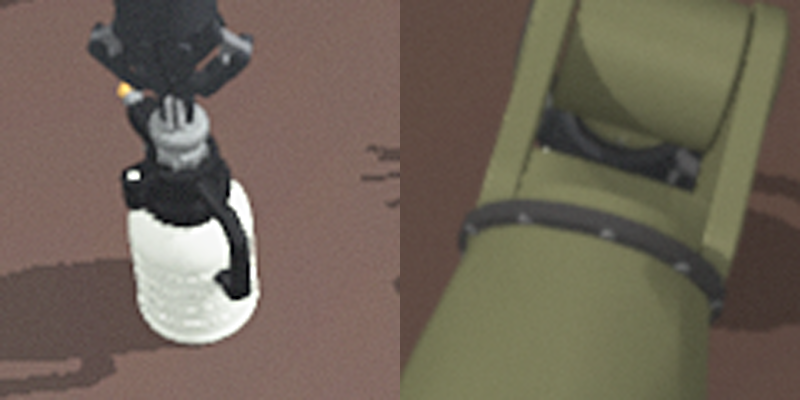

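Emit:
play_rows(
  moves=[
    [0,0,0,0,0,16,0],
    [0,0,0,0,0,33,0],
    [0,0,0,0,0,51,0],
    [0,0,0,0,0,51,0],
    [0,0,0,0,0,51,0],
    [0,0,0,0,0,37,0],
    [0,0,0,0,0,23,0],
    [0,0,0,0,0,9,0],
    [0,0,0,0,0,0,0],
    [0,0,0,0,0,0,0],
    [0,0,0,0,0,0,0],
  ],
)

```text
time: 8.2
eef_pos: [0.5506, -0.0895, 0.2575]
orientation: [-1.347, -0.964, 0.963]
contact_force: [1.6, 0.3, 8.3]
width: -0.0002
```

```bash
python3 snap.py c6
```

```text
8.3 [ 0.55063834 -0.08947485  0.25753191] [ 1.12079932 -0.64760392  7.61910652]
```

View pics/c6.png

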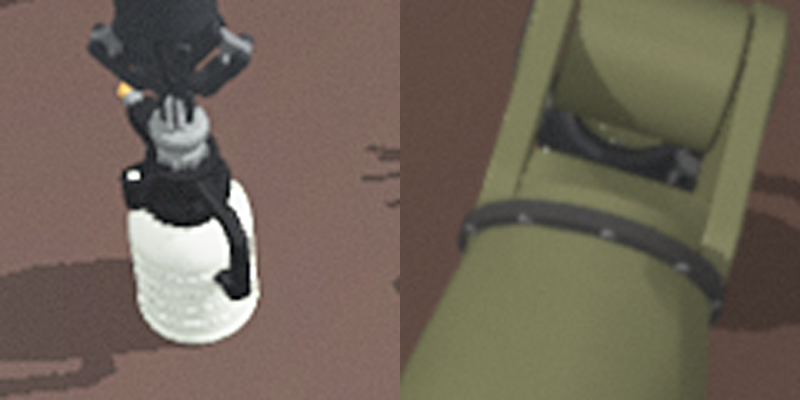

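After presses 4 and 5 (both about 39 mm) the pin is still in at (133,175), and the tank is in place. Continuing.

Emit:
play_rows(
  moves=[
    [0,0,0,0,0,16,0],
    [0,0,0,0,0,33,0],
    [0,0,0,0,0,51,0],
    [0,0,0,0,0,51,0],
    [0,0,0,0,0,51,0],
    [0,0,0,0,0,37,0],
    [0,0,0,0,0,23,0],
    [0,0,0,0,0,9,0],
    [0,0,0,0,0,0,0],
    [0,0,0,0,0,0,0],
    [0,0,0,0,0,0,0],
  ],
)

```text
time: 9.4
eef_pos: [0.5506, -0.0895, 0.2575]
orientation: [-1.347, -0.964, 0.964]
contact_force: [0.8, -0.2, 8.0]
width: -0.0001
```

```bash
python3 snap.py c7
```

```text
9.5 [ 0.55064545 -0.08949212  0.25751122] [ 2.44973467 -0.40624594  8.18768493]
```

View pics/c7.png

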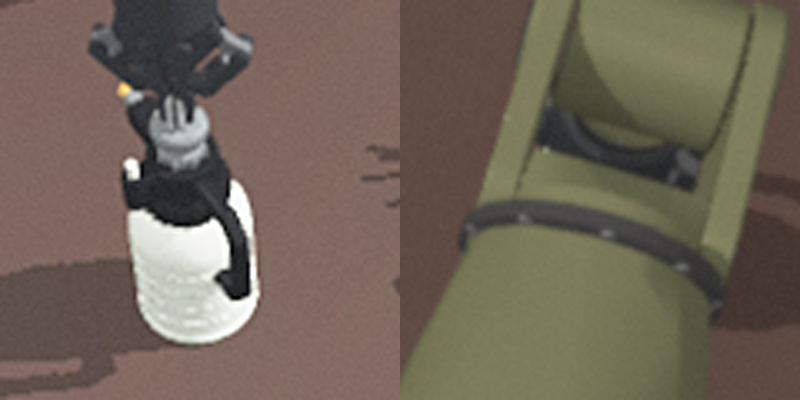

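Emit:
play_rows(
  moves=[
    [0,0,0,0,0,16,0],
    [0,0,0,0,0,33,0],
    [0,0,0,0,0,51,0],
    [0,0,0,0,0,51,0],
    [0,0,0,0,0,51,0],
    [0,0,0,0,0,37,0],
    [0,0,0,0,0,23,0],
    [0,0,0,0,0,9,0],
    [0,0,0,0,0,0,0],
    [0,0,0,0,0,0,0],
    [0,0,0,0,0,0,0],
  ],
)

```text
time: 10.6
eef_pos: [0.5506, -0.0895, 0.2575]
orientation: [-1.347, -0.964, 0.963]
contact_force: [1.5, -0.8, 8.7]
width: -0.0002
```

```bash
python3 snap.py c8
```

```text
10.7 [ 0.55062841 -0.08948344  0.25749921] [ 1.92336945 -0.71115472  8.27558752]
```

View pics/c8.png

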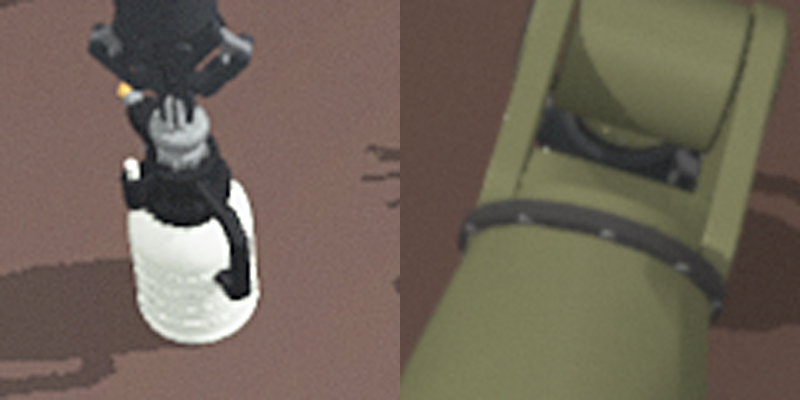

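On the sixth press the pin popped out (white from about (131,160) to (131,178)) and it stayed out on the seventh. Retreating straight up.

Emit:
play_rows(
  moves=[
    [0,0,0,0,0,16,0],
    [0,0,0,0,0,33,0],
    [0,0,0,0,0,60,0],
    [0,0,0,0,0,100,0],
    [0,0,0,0,0,120,0],
    [0,0,0,0,0,120,0],
    [0,0,0,0,0,120,0],
    [0,0,0,0,0,120,0],
    [0,0,0,0,0,120,0],
  ],
)

```text
time: 11.6
eef_pos: [0.5505, -0.0894, 0.3767]
orientation: [-1.345, -0.962, 0.965]
contact_force: [-0.1, -0.1, -0.4]
width: -0.0002
```

```bash
python3 snap.py c9; python3 -c "
from h import *
print(px('scene',(.5667,-.133,.218)),px('scene',(.5667,-.133,.233)),px('scene',(.551,-.089,.297)))"
```

```text
11.7 [ 0.550522   -0.08946033  0.37743265] [-0.6628229  -0.85177716  0.0947989 ]
[219.63628509 192.09037831] [219.08634454 188.62678777] [232.56525364 165.67411153]
```

View pics/c9.png

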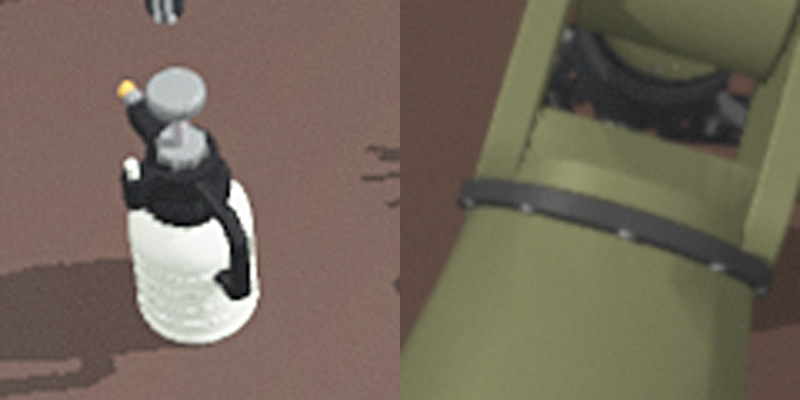

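The knob is up at (176,88), and the pin tip at (131,163) in the crop is px (219.3,188.9). That fits the predicted fully out position (219.1,188.6). The sprayer is in place and the fingers are clear.

```bash
python3 -c "
from plant import finish_job
print(finish_job())"
```

```text
the job is handed in; nothing more can be done
None
```

The sprayer is pumped up. The pressure pin popped out on the sixth press and was still out after a seventh, and I handed the job in at about 11.7 s.

I pressed the knob with the shut fingertips. The first press went about 37 mm deep and the ones I measured after it about 39 mm, at around 8–9 N. The knob was let fully back up after each press.

**Last checks before handing in:**
- **Pin:** its tip was at pixel (219.3, 188.9) in the scene picture, against (219.1, 188.6) predicted for fully out.
- **Knob:** fully up in the picture.
- **Sprayer:** upright and not visibly moved.
- **Robot:** fingers about 80 mm above the knob, force reading about zero.

No check failed. The soap dispenser, glass and plant were not in the last close-up pictures; I kept the arm well above them while crossing the table.

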